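# Bolt down the model box and draw off its deep lid

## Task

The model bus in the long narrow box on the plywood jig has to be got at: the deep lid sits so tight that the base would come up with it. Slide the jig's bolt fully home over the edge of the base to hold it down, then draw the lid straight up off the base, keeping it level. Set the lid down open side down in the middle of the cork mat before letting go of it, and leave the base in the jig, still bolted.

Things in the scene. Friction and masses are not known exactly. Their poses are not given: they have to be found in the camera images.
- lid: Deep rigid brown card lid, paper panel on top, 42 (x) x 94 (y) x 50 (z) mm, walls 3 mm, on the box in the jig. Origin: middle of its open lower rim; z up to its closed top. It overlaps the base's walls by 45 mm and rests on the plinth; sprung strips inside hold it with about 4 to 10 N. About 60 g; grip it across the 42 mm. The square low carton without plinth or jig is not it.
- box_base: Loose base in the nest of the fixed jig: plinth 62 (x) x 130 (y) x 8 mm, walls 32 x 84 mm outside rising 45 mm above it, a model bus inside. Origin: middle of the plinth's underside, 10 mm above the table; axes parallel to the lid's. Its -y end is under a fixed metal lip; the bolt is at its +y end and slides home along the base's -y. Low fences leave about 2 mm of play.
- bolt (a joint): Travel of the flat steel bolt in m: 0 fully drawn back (clear of the base), 0.026 fully home against its stop, with its tongue 12 mm over the plinth's edge and about 1.5 mm above it. Stays where it is left; about 1.5 N to slide.
- bolt_knob (a point): Middle of the bolt's upright knob, 52 mm above the table, on the line of the base's y axis. The knob is a dark steel tab 12 (base x) x 18 (base y) x 34 mm high, its top 9.5 mm above this point. The bolt and its two guide rails below (45 mm wide in all) reach up to 27.5 mm above the table.
- mat: Square cork mat 100 x 100 x 4 mm fixed flat on the table to the left of the jig; origin in the middle of its underside, at table height.

How it is judged (in metres and radians):
On the way, in this order (a step that is already met when the one before it is completed fails the run):
1. the bolt is home over the base while the lid is still down (value of joint bolt above 0.02 m and z of lid in the frame of box_base below 0.014 m), for 0.2 s.
2. the lid is drawn clear above the base, level, with the bolt home (z of lid in the frame of box_base above 0.056 m and angle between lid's own z axis and vertical below 0.25 rad and value of joint bolt above 0.02 m), for 0.1 s.
3. the lid is down on the mat (within 15 mm) while still held (z of lid in the frame of mat below 0.019 m and horizontal distance between lid and mat below 0.03 m and contact force between the fingers and lid above 0.5 N), for 0.05 s.
At the end, for the whole second after the job is handed in: The lid stands open side down and at rest on the cork mat, its centre within 25 mm of the mat's and upright within about 7 degrees; the bolt is at least 20 mm home; the base is in the jig within 12 mm of where it stood, level within about 6 degrees (horizontal distance between lid and mat below 0.025 m and z of lid in the frame of mat between 0 and 0.01 m and angle between lid's own z axis and vertical below 0.12 rad and linear speed of lid below 0.02 m/s and value of joint bolt above 0.02 m and distance of box_base from where it was at the start of the episode below 0.012 m and angle between box_base's own z axis and vertical below 0.1 rad); the robot touches nothing.
It fails at once if the base is pulled up or tipped out of the jig with the lid (more than 15 mm or about 8 degrees) (distance of box_base from where it was at the start of the episode above 0.015 m or angle between box_base's own z axis and vertical above 0.14 rad).
It fails at once if the lid is tipped more than about 20 degrees (angle between lid's own z axis and vertical above 0.35 rad).
It also fails if it takes over 50 s, if anything falls off the work surface, if the arm or the gripper's body presses on something with over 40 N, if the wrist force passes 120 N, or if a joint passes its speed limit or range.

## Robot

A 6-joint arm with a two-finger parallel gripper is mounted at the origin on a cart in front of the work surface, level with it; the furniture and walls round the work are solid. World frame = base frame: x ahead of the robot, y to its left, z up, the work surface at z = 0. Lengths are in mm, angles in rad, forces in N, time in s.
With the tool pointing down it reaches from about 350 to 975 mm from the base axis. Payload 7.1 kg.
Tool frame: the origin (TCP) lies at the very end of the fingers, on their centre line; the grasp point (between the pads) lies 19 mm behind it (ctrl.grasp_offset is the distance from the TCP to the grasp point, in mm); z points along the fingers, y is the line along which they close (so a half turn about z gives the same grasp; the last joint's range is limited). The gripper opens to 88 mm and grips with 3 to 60 N. Pads are 20 mm wide; open, the fingers measure 115 mm over their backs; the gripper's body (75 mm by 178 mm) begins 61 mm behind the grasp point.
Start: joints at [1.108, 0.423, 1.63, -0, 1.089, -0.019], TCP at [268.326, 564.451, 196.275] pointing down, gripper open.
Joint ranges: [-3, 3], [-0.9, 2.11], [0.09, 2.58], [-1.31, 4.45], [0.11, 2.69], [-2.54, 2.54]. Speed limits (rad/s): [2.39, 2.39, 3.01, 3.14, 3.14, 3.14].

## Interface

Orientations are given as a rotation vector (axis times angle).
In Python, from workcell import ctrl, viewer, ticket, models gives the robot as it stands.
- The arm moves only by the tool play_rows, never from a script. Its arguments are lists of equal length, an entry for each row: "dp": the shift along the world's x, y, z in mm, a list of three; "yaw": the turn about the world's z in degrees. In form: {"dp": [[tx, ty, tz], ...], "yaw": [yaw, ...]}. A call has 1 to 8 rows; each row shifts and turns the commanded pose from where the row before left it; what a row does not reach is not made up. A row lasts 1/12 s, in which the tool goes at most 41.7 mm and 7.16 degrees, less where a joint would pass 70% of its speed; a pose out of reach is approached as far as the arm can. A call is refused whole if a number of a shift passes 41.7 or a number of a turn 7.16, either way. A call with a gripper value outside its range is refused whole. "gripper" is the closure, from 0 (fully open) to 1 (shut), set as the call begins (left out, the last holds). The fingers move at their own pace and stop on an object; the grip force is fixed at half the most. Time passes only in rows, so rows that do not move let the fingers close. It gives the time, the measured TCP pose, the force, the opening and the grip force at its end, in the units of the state.
- ctrl.get_obs(): the state, without advancing time (a new reading comes with each control period).
- viewer.get_image(name): name is "scene" or "top"; returns a dict with "pixels" (420x560x3 uint8, red, green, blue), "range_z" (420x560 float32, mm along the optical axis (not along the pixel's ray), 0 where there is no reading), "fx", "fy", "cx", "cy" (pixels), "T" (4x4, takes a point from camera to world coordinates). Camera axes: x right, y up, looking along -z (the intrinsics and any distortion apply to the point x, -y, -z); pixel columns grow to the right and rows downward; lengths in mm; the calibration is good to about 2 mm. A picture is of the moment at which its call begins.
- ticket.close_job(): hands the job in; it is judged then, once.
Trained networks look in a picture, given as the dict that the camera call returned (one of the last four; its "shot" number tells which), for a name from the list of things; names that differ only in an ending like _2 or _b are one class to them, and where a whole thing is asked for, a point or a joint stands for the part that bears it (a point fixed in the world has none). Each returns a list of dicts, best first, with "conf" (0 to 1); they miss things now and then, are a little off and sometimes report something else, mostly with a low value. They report only what shows in the picture. A call takes as long as a camera call.
- models.look_for(picture, name): "bbox" ([centre column, centre row, width, height] in pixels, round what is visible of it).
- models.landmark_of(picture, name): "location" ([column, row] in pixels: a listed point, or the origin of a listed thing).
The state is a dict: "t": time; "qpos": joint angles; "qvel": joint speeds; "joint_torque": joint torques, N m; "ee_pos": TCP position; "orientation": TCP orientation; "ft_force": force on the tool from outside, world axes, zero at the start; "moment": the same for the moment, N m; "width": finger opening in mm; "grasp_force": force on a finger pad.
Only numpy, scipy, OpenCV 4.12 (cv2) and the standard library are available. Lean on these libraries where they do the work, as an engineer would, in place of code of your own. Each camera call takes 0.05 s, during which the arm holds its last target. There are 200 camera calls.

## Working session

There is one attempt and no reset: what is moved stays moved. The work goes in short steps, Python scripts to look and compute and a tool call to move; the robot and the scene stay as the last step left them, time stands still between calls to the robot, and variables do not carry over. Pictures are saved under pics/ and viewed, at most 10 in all, crops included, and the job is handed in when it is done.

Besides the shell and the picture viewer there is one more tool, called after "Request:" as name(argument=value, ...), one argument or row to a line, values as JSON. play_rows: Moves the arm, as the interface text tells. Its arguments: {"type":"object","properties":{"dp":{"type":"array"},"yaw":{"type":"array"},"gripper":{"type":"number"}},"required":["dp","yaw"]}

```bash
mkdir -p pics
cat > h.py <<'E'
import numpy as np, cv2
from workcell import ctrl, viewer, ticket, models
def pt(im,u,v,z=None):
    """world point at pixel, from depth or on plane z"""
    T=im["T"]; d=np.array([(u-im["cx"])/im["fx"],-(v-im["cy"])/im["fy"],-1.])
    if z is None:
        r=im["range_z"][int(round(v)),int(round(u))]; return (T@np.append(d*r,1))[:3]
    w=T[:3,:3]@d; return T[:3,3]+w*(z-T[2,3])/w[2]
def cloud(im):
    v,u=np.mgrid[:420,:560]; r=im["range_z"]
    P=np.stack([(u-im["cx"])/im["fx"]*r,-(v-im["cy"])/im["fy"]*r,-r],-1)
    return P@im["T"][:3,:3].T+im["T"][:3,3]
E
python3 - <<'E'
from h import *
for c in("top","scene"):
    im=viewer.get_image(c); cv2.imwrite(f"pics/{c}0.png",im["pixels"][...,::-1]); np.save(c+"0.npy",cloud(im))
    print(c,im["T"].round(2).tolist())
    for n,z in(("lid",13+5),("box_base",10),("bolt_knob",52),("bolt",20),("mat",0)):
        try:
            for l in models.landmark_of(im,n)[:2]: print(n,"lm",np.round(l["location"]),round(l["conf"],2),pt(im,*l["location"],z).round(0))
        except Exception as e: print(n,e)
        print(n,[(np.round(l["bbox"]).tolist(),round(l["conf"],2)) for l in models.look_for(im,n)[:2]])
s=ctrl.get_obs();print(s["ee_pos"],s["orientation"],s["width"])
E
```

```text
top [[-0.0, 0.98, -0.2, 289.23], [-1.0, -0.0, -0.0, -29.26], [-0.0, 0.2, 0.98, 1075.93], [0.0, 0.0, 0.0, 1.0]]
lid lm [387. 219.] 0.92 [ 475. -287.   18.]
lid [([390.0, 217.0, 47.0, 23.0], 0.6)]
box_base lm [388. 219.] 0.9 [ 476. -292.   10.]
box_base [([389.0, 222.0, 59.0, 30.0], 0.87)]
bolt_knob lm [331. 222.] 0.66 [ 463. -149.   52.]
bolt_knob [([337.0, 221.0, 40.0, 17.0], 0.56)]
bolt it knows: bolt_knob, box_base, lid, mat
bolt [([337.0, 224.0, 39.0, 11.0], 0.86)]
mat lm [196. 234.] 0.77 [442. 171.   0.]
mat [([198.0, 234.0, 42.0, 44.0], 0.74)]
scene [[0.86, 0.37, -0.35, 175.59], [-0.51, 0.64, -0.58, -523.68], [0.0, 0.68, 0.74, 697.22], [0.0, 0.0, 0.0, 1.0]]
lid lm [365. 334.] 0.84 [ 479. -285.   18.]
lid [([368.0, 328.0, 66.0, 73.0], 0.92)]
box_base lm [364. 335.] 0.64 [ 481. -283.   10.]
box_base [([364.0, 344.0, 82.0, 74.0], 0.76)]
bolt_knob lm [312. 265.] 0.61 [ 465. -154.   52.]
bolt_knob [([317.0, 279.0, 40.0, 40.0], 0.65)]
bolt it knows: bolt_knob, box_base, lid, mat
bolt [([317.0, 279.0, 41.0, 51.0], 0.69)]
mat lm [221. 175.] 0.95 [451. 169.   0.]
mat [([218.0, 176.0, 52.0, 43.0], 0.96), ([318.0, 279.0, 40.0, 46.0], 0.51)]
[268.32526424 564.44834609 196.27091797] [-6.91413905e-01 -3.06451956e+00  2.97988873e-05] 87.77409396258507
```

View pics/top0.png

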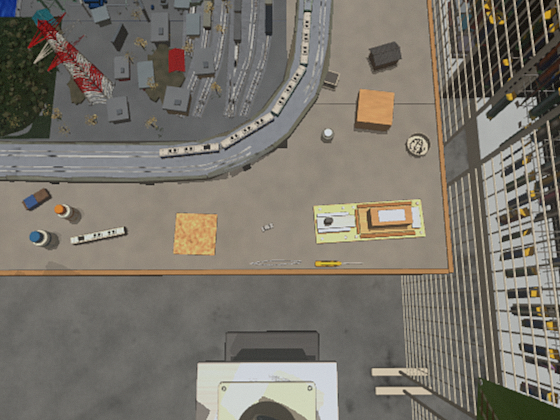

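View pics/scene0.png

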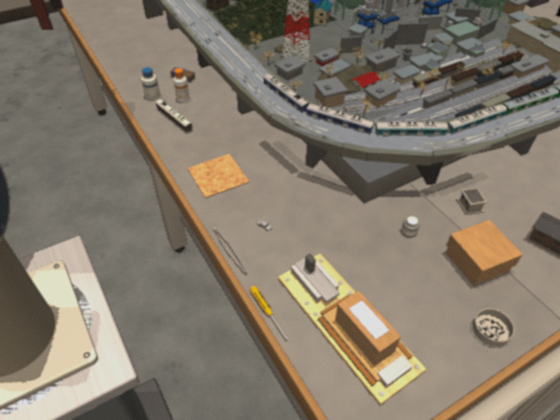

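The top view shows the jig at columns 314–424, rows 200–243, with the lid at (390,217), the knob at (328,221) and the mat at (195,234). The scene view agrees. Next I refine these from the depth data.

```bash
python3 - <<'E'
from h import *
for c in("top","scene"):
    P=np.load(c+"0.npy").reshape(-1,3); x,y,z=P.T
    jig=(abs(x-475)<80)&(y<-90)&(y>-390)
    L=P[jig&(z>58)&(z<80)&(y<-200)]
    K=P[jig&(z>42)&(z<75)&(y>-200)]
    r=cv2.minAreaRect(L[:,:2].astype(np.float32)); print(c,"lid",len(L),r,L.mean(0).round(1),np.percentile(L[:,2],[10,50,90]))
    print("knob",len(K),K.mean(0).round(1),K.min(0).round(0),K.max(0).round(0))
    J=P[jig&(z>4)]; print("jig",cv2.minAreaRect(J[:,:2].astype(np.float32)))
    print("tbl",np.median(z[(abs(x-450)<40)&(abs(y)<80)]))
    M=P[(abs(x-445)<70)&(abs(y-170)<70)&(z>2.2)&(z<8)]; print("mat",len(M),cv2.minAreaRect(M[:,:2].astype(np.float32)))
im=cv2.imread("pics/top0.png"); print()
h=cv2.cvtColor(im,cv2.COLOR_BGR2HSV); m=(h[...,1]>120); m[:200]=0;m[262:]=0;m[:,:150]=0;m[:,250:]=0
r=cv2.minAreaRect(np.argwhere(m)[:,::-1].astype(np.float32)); print("matpx",r)
v=viewer.get_image("top"); print(pt(v,*r[0],4))
E
python3 - <<'E'
import cv2
a=cv2.imread("pics/top0.png")[190:255,300:440]; b=cv2.imread("pics/scene0.png")[240:410,270:430]
cv2.imwrite("pics/c.png",cv2.vconcat([cv2.resize(a,(560,260)),cv2.resize(b,(560,340),interpolation=3)]))
E
```

```text
top lid 790 ((475.8078308105469, -285.5537109375), (42.52126693725586, 94.95692443847656), 3.426903247833252) [ 475.  -284.5   69.7] [67.24587646 69.95289997 72.18551458]
knob 49 [ 466.3 -142.3   61. ] [ 461. -151.   43.] [ 473. -135.   66.]
jig ((475.01983642578125, -240.063232421875), (299.6526794433594, 159.81947326660156), 89.88178253173828)
tbl 2.351057099074069
mat 2220 ((444.835693359375, 170.0117950439453), (139.235107421875, 139.907470703125), 0.03434782102704048)
scene lid 1816 ((475.0113220214844, -286.64385986328125), (43.61613845825195, 94.08139038085938), 4.172937393188477) [ 473.  -289.7   67.4] [65.21092728 67.88278383 69.45970093]
knob 121 [ 464.7 -147.    55.4] [ 460. -154.   42.] [ 472. -136.   63.]
jig ((482.354248046875, -246.11007690429688), (113.92283630371094, 262.7643127441406), 3.7903523445129395)
tbl -1.2726220858746728
mat 1357 ((442.7930908203125, 170.2310333251953), (136.24195861816406, 135.3598175048828), 89.01520538330078)

matpx ((194.95359802246094, 233.52061462402344), (41.00312042236328, 40.82148742675781), 2.602562189102173)
[443.78648066 173.60038478   4.        ]
```

View pics/c.png

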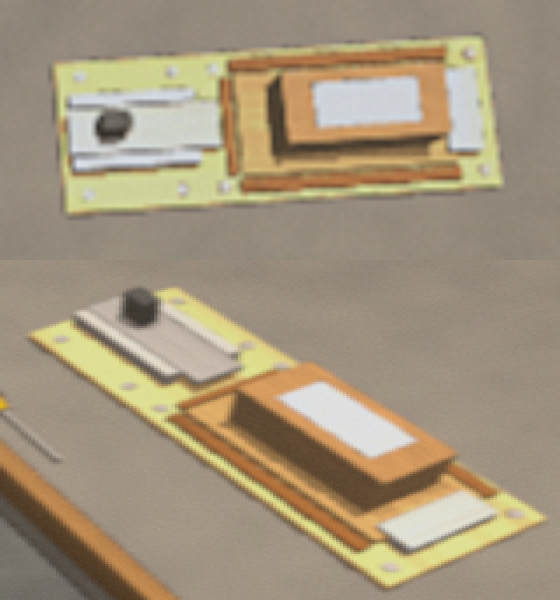

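Request:
play_rows(
  dp=[
    [11,-37.5,0],
    [11,-37.5,0],
    [11,-37.5,0],
    [11,-37.5,0],
    [11,-37.5,0],
    [11,-37.5,0],
    [11,-37.5,0],
    [11,-37.5,0],
  ],
  yaw=[-6.76,-6.76,-6.76,-6.76,-6.76,-6.76,-6.76,-6.76],
  gripper=1,
)

```text
t: 1.72
ee_pos: [356.5, 262.8, 196.5]
orientation: [2.015, 2.41, 0.001]
ft_force: [0.7, -0.5, 0.3]
width: 38.0
grasp_force: 0.0
```

Request:
play_rows(
  dp=[
    [11,-37.5,0],
    [11,-37.5,0],
    [11,-37.5,0],
    [11,-37.5,0],
    [11,-37.5,0],
    [11,-37.5,0],
    [11,-37.5,0],
    [11,-37.5,0],
  ],
  yaw=[-6.76,0,0,0,0,0,0,0],
)

```text
t: 2.38
ee_pos: [444.6, -37.6, 196.6]
orientation: [2.148, 2.292, 0.001]
ft_force: [-0.0, 0.9, 0.2]
width: 0.3
grasp_force: 0.0
```

Request:
play_rows(
  dp=[
    [10,-33,0],
    [10,-34,0],
    [0,0,-40],
    [0,0,-40],
    [0,0,-40],
    [0,0,-25],
    [0,0,-13],
    [0,0,0],
  ],
  yaw=[0,0,0,0,0,0,0,0],
)

```text
t: 3.05
ee_pos: [462.1, -102.1, 35.5]
orientation: [-2.145, -2.289, 0.004]
ft_force: [0.4, 0.1, -0.5]
width: 0.5
grasp_force: 0.0
```

Request:
play_rows(
  dp=[
    [0,-4,0],
    [0,-4,0],
    [0,-4,0],
    [0.3,-4,0],
    [0.3,-4,0],
    [0.3,-4,0],
    [0,0,0],
  ],
  yaw=[0,0,0,0,0,0,0],
)

```text
t: 3.63
ee_pos: [465.7, -127.4, 38.8]
orientation: [2.148, 2.291, 0.001]
ft_force: [0.2, -0.3, -0.2]
width: 0.1
grasp_force: 0.0
```

Request:
play_rows(
  dp=[
    [0.2,-3,0],
    [0.2,-3,0],
    [0.2,-3,0],
    [0.2,-3,0],
    [0,0,0],
  ],
  yaw=[0,0,0,0,0],
)

```text
t: 4.05
ee_pos: [466.2, -139.0, 38.3]
orientation: [2.148, 2.292, 0.0]
ft_force: [-1.6, -0.0, 0.2]
width: 0.8
grasp_force: 0.0
```

Request:
play_rows(
  dp=[
    [0.2,-3,0],
    [0.2,-3,0],
    [0.2,-2,0],
    [0,0,0],
  ],
  yaw=[0,0,0,0],
)

```text
t: 4.38
ee_pos: [466.8, -147.0, 38.3]
orientation: [2.148, 2.292, 0.0]
ft_force: [-0.2, 0.2, 0.4]
width: 0.4
grasp_force: 0.0
```

Run:
```python
from h import *
a=viewer.get_image("scene")["pixels"][200:400,230:450,::-1]; b=viewer.get_image("top")["pixels"][190:255,300:440,::-1]
cv2.imwrite("pics/d.png",cv2.hconcat([cv2.resize(a,(440,400),interpolation=3),cv2.copyMakeBorder(cv2.resize(b,(350,163)),0,237,0,0,0)]))
```

```text
(no output)
```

View pics/d.png

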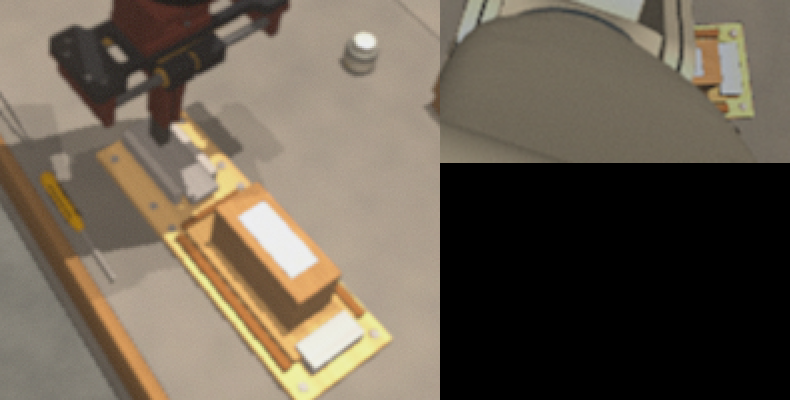

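The fingers stand behind the knob at (160,130) and the tongue at (200,180) has not yet reached the base, so I keep pushing.

Request:
play_rows(
  dp=[
    [0.2,-3,0],
    [0.2,-3,0],
    [0,0,0],
  ],
  yaw=[0,0,0],
)

```text
t: 4.73
ee_pos: [467.2, -153.0, 38.3]
orientation: [2.148, 2.292, 0.0]
ft_force: [-0.7, 0.3, -0.2]
width: 0.4
grasp_force: 0.0
```

Request:
play_rows(
  dp=[
    [0.1,-2,0],
    [0.1,-2,0],
    [0,0,0],
  ],
  yaw=[0,0,0],
)

```text
t: 4.98
ee_pos: [467.3, -156.9, 38.3]
orientation: [2.148, 2.292, 0.0]
ft_force: [-0.8, 0.7, -0.0]
width: 0.7
grasp_force: 0.0
```

Request:
play_rows(
  dp=[
    [0.1,-1.5,0],
    [0.1,-1.5,0],
  ],
  yaw=[0,0],
)

```text
t: 5.15
ee_pos: [467.4, -159.6, 38.2]
orientation: [-2.148, -2.293, 0.0]
ft_force: [0.5, 0.0, 0.3]
width: 0.4
grasp_force: 0.0
```

Run:
```python
from h import *
im=viewer.get_image("scene"); a=im["pixels"][230:330,270:370,::-1]
cv2.imwrite("pics/e.png",cv2.resize(a,(500,500),interpolation=3)); print(ctrl.get_obs()["ft_force"])
```

```text
[ 0.33348027 -0.07919083 -0.64343494]
```

View pics/e.png

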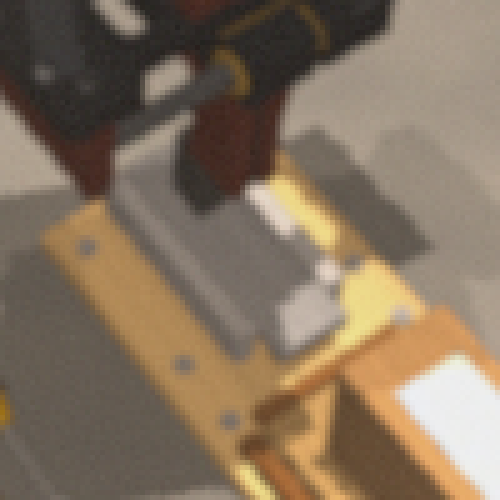

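Run:
```python
from h import *
im=viewer.get_image("scene"); T=np.linalg.inv(im["T"])
def proj(p):
    c=T@np.append(p,1); return np.array([im["cx"]+im["fx"]*c[0]/-c[2], im["cy"]-im["fy"]*c[1]/-c[2]]).round(0)
e=ctrl.get_obs()["ee_pos"]; print("tcp",proj(e),"grasp",proj(e+[0,0,19]),"knobtop0",proj([466,-144,61.5]),"home",proj([467.7,-170,61.5]), "x+-",proj(e+[20,0,0]))
P=cloud(im)
cv2.imwrite("pics/f.png",cv2.resize(im["pixels"][180:320,250:390,::-1],(600,600),interpolation=3))
for v in range(252,284,4): print(v,[tuple(P[v,u].round(0).astype(int)) for u in range(300,332,4)])
print([l for l in models.landmark_of(im,"bolt_knob")])
```

```text
tcp [315. 272.] grasp [315. 265.] knobtop0 [309. 257.] home [319. 268.] x+- [325. 267.]
252 [(np.int64(413), np.int64(-191), np.int64(164)), (np.int64(419), np.int64(-192), np.int64(160)), (np.int64(456), np.int64(-152), np.int64(91)), (np.int64(455), np.int64(-163), np.int64(104)), (np.int64(456), np.int64(-172), np.int64(113)), (np.int64(463), np.int64(-173), np.int64(110)), (np.int64(473), np.int64(-171), np.int64(101)), (np.int64(530), np.int64(-114), np.int64(-1))]
256 [(np.int64(480), np.int64(-97), np.int64(0)), (np.int64(487), np.int64(-100), np.int64(0)), (np.int64(457), np.int64(-152), np.int64(79)), (np.int64(458), np.int64(-161), np.int64(89)), (np.int64(457), np.int64(-172), np.int64(103)), (np.int64(464), np.int64(-173), np.int64(98)), (np.int64(473), np.int64(-172), np.int64(93)), (np.int64(524), np.int64(-123), np.int64(1))]
260 [(np.int64(464), np.int64(-121), np.int64(28)), (np.int64(470), np.int64(-124), np.int64(28)), (np.int64(456), np.int64(-153), np.int64(71)), (np.int64(458), np.int64(-161), np.int64(79)), (np.int64(458), np.int64(-172), np.int64(91)), (np.int
[... 1379 characters left out ...]
64(458), np.int64(-155), np.int64(26)), (np.int64(463), np.int64(-159), np.int64(28)), (np.int64(469), np.int64(-162), np.int64(27)), (np.int64(475), np.int64(-166), np.int64(28)), (np.int64(481), np.int64(-169), np.int64(27)), (np.int64(486), np.int64(-173), np.int64(29))]
280 [(np.int64(445), np.int64(-151), np.int64(19)), (np.int64(448), np.int64(-159), np.int64(27)), (np.int64(454), np.int64(-161), np.int64(25)), (np.int64(459), np.int64(-166), np.int64(28)), (np.int64(465), np.int64(-169), np.int64(27)), (np.int64(471), np.int64(-173), np.int64(28)), (np.int64(476), np.int64(-176), np.int64(28)), (np.int64(482), np.int64(-180), np.int64(28))]
[{'location': [310.9, 264.0], 'conf': 0.92}]
```

View pics/f.png

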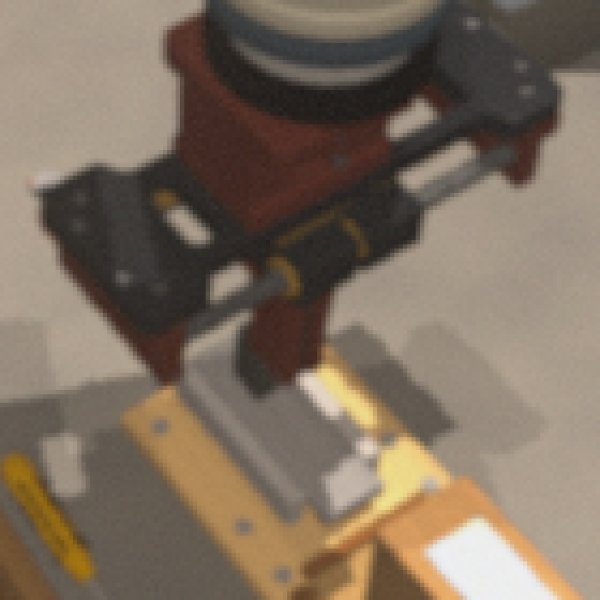

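The dark knob at (262,370) has not moved. By depth, the closed fingertips end at about z=66, above the knob, although the reported TCP z is 38. I'll back off, open the fingers and check the tip height.

Request:
play_rows(
  dp=[
    [0,0,30],
    [-1,30,0],
    [-1,30,0],
    [0,0,0],
    [0,0,0],
    [0,0,0],
  ],
  yaw=[0,0,0,0,0,0],
  gripper=0.2,
)

```text
t: 5.8
ee_pos: [465.6, -99.7, 68.3]
orientation: [2.147, 2.293, -0.0]
ft_force: [0.7, 0.6, -0.4]
width: 36.7
grasp_force: 0.0
```

Run:
```python
from h import *
im=viewer.get_image("scene"); s=ctrl.get_obs(); e=s["ee_pos"]; print(e,s["width"])
P=cloud(im); c,sn=np.cos(np.radians(3.75)),np.sin(np.radians(3.75))
d=P-e; X=d[...,0]*c+d[...,1]*sn; Y=-d[...,0]*sn+d[...,1]*c; Z=d[...,2]
m=(abs(X)<70)&(abs(Y)<40)&(Z>-28)
for x0 in range(-70,70,10):
    k=m&(X>=x0)&(X<x0+10)
    if k.any(): print(x0,k.sum(),"Z",np.percentile(Z[k],[0,5,50,100]).round(0),"Y",Y[k].min().round(0),Y[k].max().round(0))
cv2.imwrite("pics/g.png",cv2.resize(im["pixels"][150:320,220:390,::-1],(600,600),interpolation=3))
```

```text
[ 465.67176246 -100.00546461   68.28507114] 41.03129154873354
-70 279 Z [118. 123. 149. 433.] Y -40.0 31.0
-60 135 Z [118. 120. 147. 151.] Y -30.0 23.0
-50 966 Z [104. 121. 159. 295.] Y -35.0 27.0
-40 1554 Z [ 61. 123. 230. 294.] Y -35.0 32.0
-30 967 Z [ 26.  39. 205. 280.] Y -36.0 32.0
-20 567 Z [ 31. 132. 216. 412.] Y -40.0 -10.0
-10 470 Z [-28. 121. 206. 272.] Y -40.0 -14.0
0 371 Z [ -7. 123. 206. 272.] Y -40.0 -18.0
10 584 Z [ 26.  35. 122. 268.] Y -39.0 11.0
20 337 Z [ 26.  40. 129. 263.] Y -35.0 10.0
30 166 Z [ 85. 114. 130. 382.] Y -35.0 36.0
40 115 Z [112. 118. 142. 374.] Y -35.0 38.0
50 167 Z [119. 121. 145. 359.] Y -30.0 30.0
60 234 Z [116. 121. 149. 152.] Y -34.0 25.0
```

View pics/g.png

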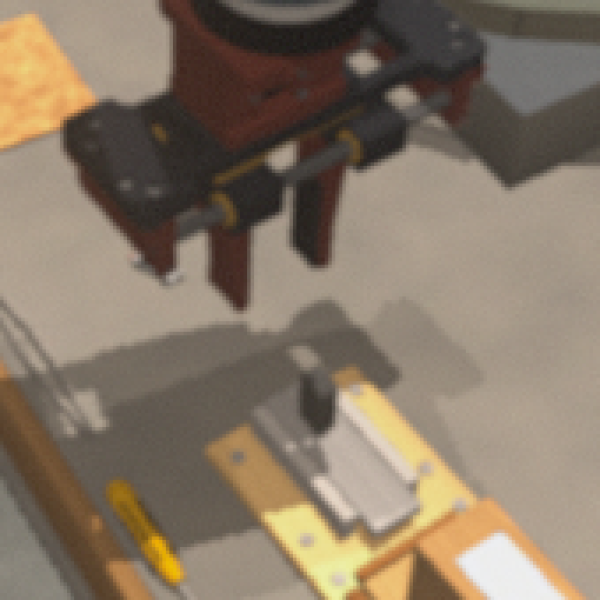

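Both open fingertips, at (240,305) and (318,262), also end 26 mm above the reported TCP. The tool is therefore effectively 26 mm shorter, and I'll command z that much lower.

Request:
play_rows(
  dp=[
    [0,0,0],
    [0,0,-20],
    [0,0,-20],
    [0,0,-12],
    [0,0,-5],
    [0,0,0],
  ],
  yaw=[0,0,0,0,0,0],
  gripper=1,
)

```text
t: 6.35
ee_pos: [464.6, -100.0, 10.2]
orientation: [-2.148, -2.29, 0.002]
ft_force: [-1.2, 0.2, 0.4]
width: 8.0
grasp_force: 0.0
```

Request:
play_rows(
  dp=[
    [0,-6,0],
    [0,-6,0],
    [0,-6,0],
    [0,-4,0],
    [0.2,-3,0],
    [0.2,-3,0],
    [0.2,-3,0],
    [0.2,-3,0],
  ],
  yaw=[0,0,0,0,0,0,0,0],
)

```text
t: 7.02
ee_pos: [466.3, -133.7, 11.4]
orientation: [2.148, 2.293, 0.0]
ft_force: [-0.2, 2.2, 1.7]
width: 0.5
grasp_force: 0.8
```

Now the force shows contact.

Request:
play_rows(
  dp=[
    [0.2,-3,0],
    [0.2,-3,0],
    [0.2,-3,0],
    [0.2,-3,0],
    [0.1,-2,0],
  ],
  yaw=[0,0,0,0,0],
)

```text
t: 7.43
ee_pos: [466.9, -147.5, 11.2]
orientation: [-2.148, -2.291, -0.0]
ft_force: [1.5, 18.4, 6.7]
width: 0.6
grasp_force: 9.3
```

Request:
play_rows(
  dp=[
    [0.1,-1.5,0],
    [0.1,-1,0],
  ],
  yaw=[0,0],
)

```text
t: 7.6
ee_pos: [466.9, -147.5, 11.3]
orientation: [-2.148, -2.288, -0.003]
ft_force: [4.4, 28.0, 9.0]
width: 0.6
grasp_force: 13.8
```

Request:
play_rows(
  dp=[
    [0,10,0],
    [0,20,0],
    [0,20,0],
    [0,0,40],
    [0,30,40],
    [0,40,40],
    [-20,36,30],
    [-20,36,30],
  ],
  yaw=[0,0,0,0,0,0,0,0],
  gripper=0,
)

```text
t: 8.27
ee_pos: [434.8, 14.1, 164.5]
orientation: [2.148, 2.291, 0.001]
ft_force: [0.3, 0.7, -0.1]
width: 50.3
grasp_force: 0.0
```

Run:
```python
from h import *
print(ctrl.get_obs()["ee_pos"])
im=viewer.get_image("scene"); P=cloud(im).reshape(-1,3); x,y,z=P.T
jig=(abs(x-475)<60)&(y<-90)&(y>-390)
K=P[jig&(z>44)&(z<66)&(y>-215)]; print("knob",len(K),K.min(0).round(0),K.max(0).round(0))
L=P[jig&(z>58)&(z<80)&(y<-215)]; print(cv2.minAreaRect(L[:,:2].astype(np.float32)),np.median(L[:,2]))
cv2.imwrite("pics/i.png",cv2.resize(im["pixels"][220:400,250:430,::-1],(600,600),interpolation=3))
```

```text
[434.76500927  14.11161823 164.51801263]
knob 121 [ 462. -178.   44.] [ 475. -161.   64.]
((475.18475341796875, -286.7504577636719), (43.63618469238281, 94.35940551757812), 3.391324281692505) 67.93665794948106
```

View pics/i.png

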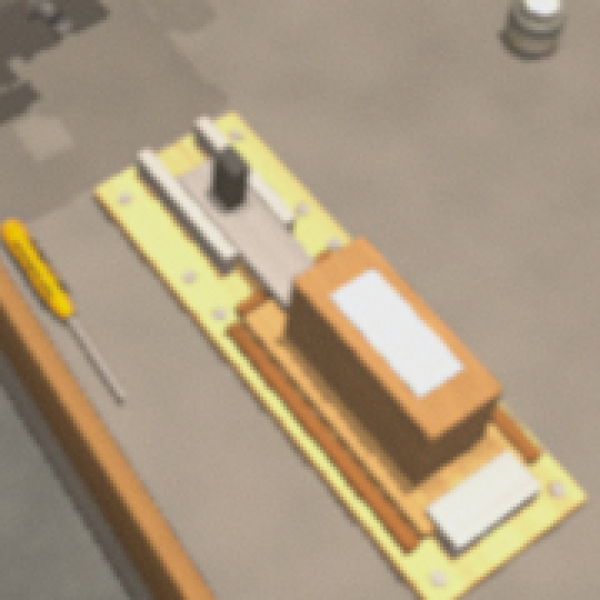

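The knob now spans y −178…−161, which is about 25 mm of travel, and the tongue at (290,280) overlaps the base end. The bolt is home, so I go to the lid.

Request:
play_rows(
  dp=[
    [5,-37.5,0],
    [5,-37.5,0],
    [5,-37.5,0],
    [5,-37.5,0],
    [5,-37.5,0],
    [5,-37.5,0],
    [5,-37.5,0],
    [5,-37.5,0],
  ],
  yaw=[0,0,0,0,0,0,0,0],
)

```text
t: 8.98
ee_pos: [474.2, -288.9, 163.0]
orientation: [2.148, 2.292, -0.001]
ft_force: [1.0, 0.0, 0.2]
width: 87.5
grasp_force: 0.0
```

Request:
play_rows(
  dp=[
    [0,0,-30],
    [0,0,-30],
    [0,0,0],
  ],
  yaw=[0,0,0],
)

```text
t: 9.23
ee_pos: [471.0, -285.7, 98.3]
orientation: [-2.144, -2.285, 0.003]
ft_force: [-1.0, 0.9, -1.3]
width: 87.7
grasp_force: 0.0
```

Request:
play_rows(
  dp=[
    [0,0,-20],
    [0,0,-20],
    [0,0,0],
    [0,0,0],
  ],
  yaw=[0,0,0,0],
)

```text
t: 9.57
ee_pos: [474.2, -286.2, 63.4]
orientation: [-2.146, -2.292, 0.001]
ft_force: [0.4, -0.4, -0.7]
width: 88.0
grasp_force: 0.0
```

Run:
```python
from h import *
im=viewer.get_image("scene"); s=ctrl.get_obs(); e=s["ee_pos"]; print(e,s["width"])
P=cloud(im); c,sn=np.cos(np.radians(3.7)),np.sin(np.radians(3.7))
d=P-[475.2,-286.5,0]; X=d[...,0]*c+d[...,1]*sn; Y=-d[...,0]*sn+d[...,1]*c; Z=P[...,2]
for lo,hi in((-65,-35),(35,65)):
    m=(X>lo)&(X<hi)&(abs(Y)<25)&(Z>72)&(Z<130)
    if m.any(): print(m.sum(),X[m].min().round(1),X[m].max().round(1),Y[m].min().round(1),Y[m].max().round(1),Z[m].min().round(1))
cv2.imwrite("pics/j.png",cv2.resize(im["pixels"][220:400,250:430,::-1],(600,600),interpolation=3))
```

```text
[ 475.008277   -286.69964218   64.21561449] 87.8266707109804
99 -55.2 -46.1 -12.6 10.8 89.5
172 40.9 50.9 -12.7 10.9 86.6
```

Request:
play_rows(
  dp=[
    [0,0,-20],
    [0,0,-18],
    [0,0,-12],
    [0,0,-6],
    [0,0,0],
    [0,0,0],
  ],
  yaw=[0,0,0,0,0,0],
)

```text
t: 10.12
ee_pos: [475.0, -286.9, 7.8]
orientation: [2.147, 2.292, 0.0]
ft_force: [-0.1, -0.4, -0.5]
width: 87.7
grasp_force: 0.0
```

Request:
play_rows(
  dp=[
    [0,0,0],
    [0,0,0],
    [0,0,0],
    [0,0,0],
    [0,0,0],
    [0,0,0],
    [0,0,0],
    [0,0,0],
  ],
  yaw=[0,0,0,0,0,0,0,0],
  gripper=1,
)

```text
t: 10.78
ee_pos: [474.8, -286.8, 7.2]
orientation: [2.148, 2.292, 0.0]
ft_force: [1.1, 0.2, 0.8]
width: 42.1
grasp_force: 30.0
```

Gripped at 42 mm. Now I draw it slowly upward.

Request:
play_rows(
  dp=[
    [0,0,2],
    [0,0,3],
    [0,0,4],
    [0,0,5],
    [0,0,5],
    [0,0,5],
    [0,0,5],
    [0,0,5],
  ],
  yaw=[0,0,0,0,0,0,0,0],
)

```text
t: 11.45
ee_pos: [474.3, -286.5, 41.6]
orientation: [-2.148, -2.292, 0.0]
ft_force: [0.3, 0.3, -12.0]
width: 42.1
grasp_force: 30.0
```

Request:
play_rows(
  dp=[
    [0,0,6],
    [0,0,6],
    [0,0,6],
    [0,0,8],
    [0,0,10],
    [0,0,10],
    [0,0,0],
    [0,0,0],
  ],
  yaw=[0,0,0,0,0,0,0,0],
)

```text
t: 12.12
ee_pos: [475.3, -287.1, 88.3]
orientation: [2.146, 2.291, 0.001]
ft_force: [-0.1, 0.8, -0.1]
width: 41.9
grasp_force: 30.0
```

Run:
```python
from h import *
im=viewer.get_image("scene"); s=ctrl.get_obs(); e=s["ee_pos"]; print(e,s["width"],s["ft_force"],s["grasp_force"])
P=cloud(im); x,y,z=P.reshape(-1,3).T
b=(abs(x-470)<12)&(y<-200)&(y>-270); print(np.histogram(z[b],bins=range(0,180,10)))
cv2.imwrite("pics/k.png",cv2.resize(im["pixels"][200:400,240:440,::-1],(600,600),interpolation=3))
```

```text
[ 474.8400797  -286.8635395    87.63489445] 41.6706488901831 [0.31443167 0.50882393 0.28430837] 29.999888129532337
(array([  3,  36, 123,  24,   4,   0,   0,   0,   0,   0,   0,   0,   0,
         0,   0,   0,   0]), array([  0,  10,  20,  30,  40,  50,  60,  70,  80,  90, 100, 110, 120,
       130, 140, 150, 160, 170]))
```

View pics/k.png

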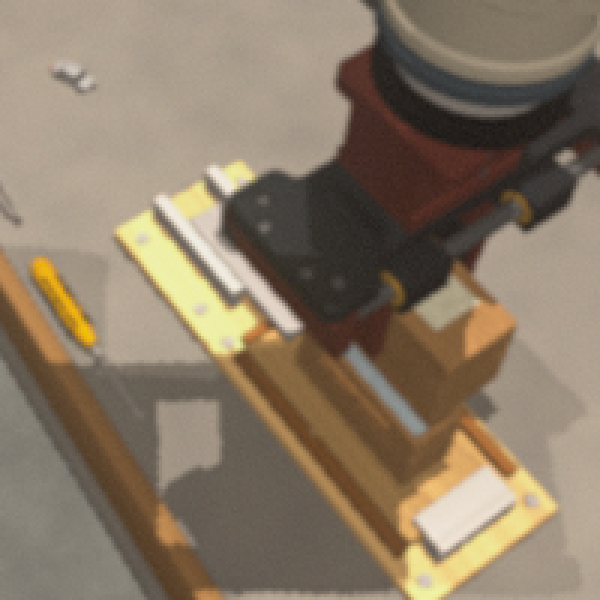

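The lid hangs level at (430,350), the base and blue bus stay in the jig, and the bolt is still home. Next, over to the mat.

Request:
play_rows(
  dp=[
    [-1,12,6],
    [-2,28,6],
    [-3,38,0],
    [-3,38,0],
    [-3,38,0],
    [-3,38,0],
    [-3,38,0],
    [-3,38,0],
  ],
  yaw=[0,0,0,0,0,0,0,0],
)

```text
t: 12.83
ee_pos: [452.3, -16.5, 99.0]
orientation: [-2.148, -2.292, 0.001]
ft_force: [0.6, -0.1, -0.0]
width: 42.2
grasp_force: 30.0
```

Request:
play_rows(
  dp=[
    [-3,38,0],
    [-2,38,0],
    [-2,38,0],
    [-2,38,0],
    [0,26,0],
    [0,12,0],
    [0,0,0],
    [0,0,0],
  ],
  yaw=[0,0,0,0,0,0,0,0],
)

```text
t: 13.5
ee_pos: [443.8, 171.2, 98.9]
orientation: [-2.146, -2.294, 0.002]
ft_force: [-0.7, 0.9, -0.5]
width: 41.9
grasp_force: 30.0
```

Run:
```python
from h import *
s=ctrl.get_obs(); print(s["ee_pos"],s["width"],s["grasp_force"])
im=viewer.get_image("scene"); h=cv2.cvtColor(im["pixels"],cv2.COLOR_RGB2HSV)
for l in models.landmark_of(im,"mat"): print(pt(im,*l["location"],0),l["conf"])
for l in models.look_for(im,"mat"): print(l, pt(im,*l["bbox"][:2],4))
```

```text
[443.84680103 171.21927697  98.88942301] 41.9111227157394 29.999891258776188
[446.36674636 166.53689897   0.        ] 0.68
{'bbox': [218.8, 176.1, 60.5, 48.1], 'conf': 0.71} [443.90859795 163.10697176   4.        ]
```

Request:
play_rows(
  dp=[
    [0,0,-15],
    [0,0,-25],
    [0,0,-25],
    [0,0,-18],
    [0,0,-10],
    [0,0,-6],
    [0,0,-3],
    [0,0,0],
  ],
  yaw=[0,0,0,0,0,0,0,0],
)

```text
t: 14.32
ee_pos: [444.8, 170.9, -2.9]
orientation: [-2.149, -2.292, 0.0]
ft_force: [0.2, -0.0, -0.3]
width: 41.7
grasp_force: 30.0
```

Request:
play_rows(
  dp=[
    [0,0,-1],
    [0,0,-1],
    [0,0,-1],
    [0,0,0],
    [0,0,0],
  ],
  yaw=[0,0,0,0,0],
)

```text
t: 14.73
ee_pos: [444.8, 171.4, -5.6]
orientation: [2.148, 2.293, 0.001]
ft_force: [-0.0, -0.1, -0.3]
width: 42.1
grasp_force: 30.0
```

Request:
play_rows(
  dp=[
    [0,0,-0.7],
    [0,0,-0.7],
    [0,0,0],
  ],
  yaw=[0,0,0],
)

```text
t: 14.98
ee_pos: [444.8, 171.4, -6.8]
orientation: [2.148, 2.293, 0.0]
ft_force: [-0.6, -0.7, 7.0]
width: 41.8
grasp_force: 30.0
```

Contact with the mat (7 N). I release and rise.

Request:
play_rows(
  dp=[
    [0,0,0],
    [0,0,0],
    [0,0,0],
    [0,0,0],
    [0,0,0],
    [0,0,0],
    [0,0,0],
  ],
  yaw=[0,0,0,0,0,0,0],
  gripper=0,
)

```text
t: 15.57
ee_pos: [444.6, 171.3, -7.3]
orientation: [-2.148, -2.293, 0.0]
ft_force: [-0.2, 0.7, 0.2]
width: 84.9
grasp_force: 0.0
```

Request:
play_rows(
  dp=[
    [0,0,10],
    [0,0,30],
    [0,0,40],
    [0,0,40],
    [-5,35,0],
    [-5,35,0],
    [-5,35,0],
    [0,0,0],
  ],
  yaw=[0,0,0,0,0,0,0,0],
)

```text
t: 16.23
ee_pos: [430.0, 281.2, 114.5]
orientation: [2.145, 2.296, 0.007]
ft_force: [0.5, 0.2, 0.4]
width: 88.1
grasp_force: 0.0
```

Run:
```python
from h import *
s=ctrl.get_obs(); print(s["ee_pos"],s["width"])
im=viewer.get_image("scene"); P=cloud(im).reshape(-1,3); x,y,z=P.T
L=P[(abs(x-445)<60)&(abs(y-171)<65)&(z>44)&(z<65)]; print(cv2.minAreaRect(L[:,:2].astype(np.float32)),np.percentile(L[:,2],[5,50,95]))
for l in models.landmark_of(im,"mat"): print(pt(im,*l["location"],0),l["conf"])
K=P[(abs(x-470)<30)&(z>44)&(z<66)&(y>-215)&(y<-120)]; print("knob",K.min(0).round(0),K.max(0).round(0))
cv2.imwrite("pics/l.png",cv2.resize(im["pixels"][120:400,140:440,::-1],(600,560)))
```

```text
[429.99641954 281.20631838 114.45664066] 88.07535208360167
((443.1809387207031, 170.2240447998047), (43.5707893371582, 96.03729248046875), 3.004338264465332) [46.98270538 53.45159842 55.35093683]
[453.16335047 171.80497123   0.        ] 0.75
knob [ 461. -179.   44.] [ 474. -161.   63.]
```

View pics/l.png

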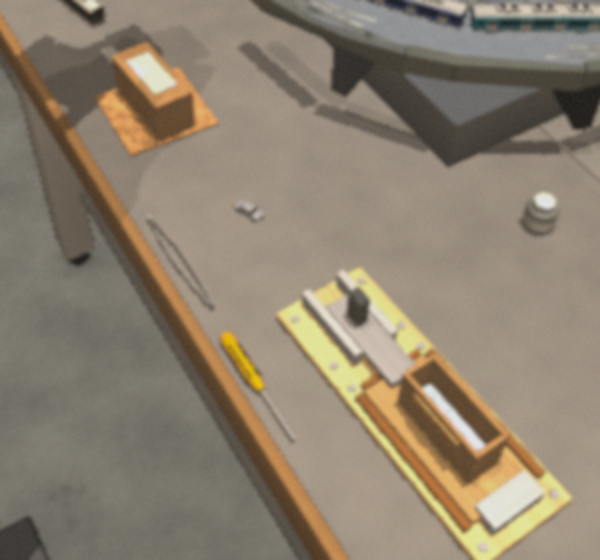

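The lid stands centred on the mat at (155,100). The base with the bus is in the jig and bolted at (390,360).

```bash
python3 -c "
from workcell import ticket
print(ticket.close_job())"
```

```text
the job is handed in; nothing more can be done
None
```

The job is handed in: the bolt is home, and the lid came off level and stands open side down within about 10 mm of the mat's middle. The base is still bolted in the jig; the hand-in returned no verdict.

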